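# Crank a specimen vise shut on a practice bone block

## Task

Fit the loose crank onto the square shaft end of the white specimen vise and wind it clockwise, for as many full turns as it takes, until the bone-coloured block is firmly gripped between the two jaws, but do not overtighten: stop as soon as the handle turns clearly stiffer. Then let go, leaving the crank fully home on the shaft. Move the jaw and the block only by cranking, do not press or shove the crank hard, and leave the bottle, bowl and instrument where they are.

Things in the scene. Friction and masses are not known exactly. Their poses are not given: they have to be found in the camera images.
- crank: Loose dark steel crank, 0.26 kg, standing on its hub. Origin: centre of the hub's underside; z up; arm along its +x. The hub is a 26 x 26 mm column, 50 mm tall, sides along x and y: grip it across y. Socket in its underside 15.2 mm square, 20 mm deep, sides along x and y. Arm 14 mm wide, 23-31 mm up, 64 mm out; opposite it a round 26 mm counterweight, centre 42 mm out, 19-39 mm up.
- crank_handle (a point): Point on the axis of the crank's upright red handle, 55 mm from the hub's axis (along the crank's +x), 50 mm above the hub's underside. The handle is a round sleeve 19 mm thick, 32 to 68 mm above the underside; it spins freely, so a gripper need not turn with the crank. Shoving it about 20 N sideways, up or down strains the shaft.
- vise: White vise fixed to the bench: base plate 345 x 110 x 12 mm and at one end a 76 x 90 mm drive housing, 80 mm tall, with a collar (34 mm wide) on it, collar top 86 mm above the bench. Origin: on the bench under the shaft's axis. Its +x points from the shaft along the base to the jaws (base from x = -45 to +300 mm).
- shaft: Upright steel shaft end on the drive housing, 14 mm square, 18 mm tall, its top 2 mm tapered. Origin: on its axis at the collar's top; x, y along the square's sides, z up. With the crank home the hub's underside lies on the collar, at this origin. Clockwise from above closes the jaw, 5 mm per radian. Turning it idle takes 0.12 N m plus 0.02 per rad/s (2.2 N and up at the handle); it stays where it is left.
- jaw: Aluminium sliding jaw, 90 mm wide, 48 mm tall, with a black sprung pad that yields about a millimetre. Origin: foot of the pad's face (unpressed), which looks along the vise's +x. It needs about 2 to 3 turns of the shaft to close. Each 10 N of its push on the block adds 0.05 N m at the shaft, 0.9 N at the crank's handle.
- back_jaw: Aluminium back jaw with a red button, 90 mm wide, 46 mm tall, fixed at a different place along the vise each time. Origin: foot of its face, which looks along the vise's -x. The block meets a black clamping plate in front of that face, on two brass studs, whose front stands 6 to 14 mm proud of the face: how far is set differently each time and not measured.
- specimen: Bone-coloured resin block, about 0.2 kg, loose on the vise's base between the jaws: 44 mm along the vise, 64 mm across, 40 mm tall plus a low dome. Origin: centre of its underside; x along the vise. The jaw first pushes it against the back jaw, then clamps it: 20 to 30 N is a good firm hold, 45 N is too much.
- saline: White bottle, 60 mm wide, 140 mm tall, bystander. Origin: centre of its underside.
- bowl: Steel bowl, 110 mm wide, 45 mm tall, bystander. Origin: centre of its underside.
- elevator: Black-handled instrument, 190 mm long, lying on the bench, bystander. Origin: under its middle; handle towards its -x.
Mind the look-alikes: they are no part of the job. Of the things shaped like the crank, the steel one is meant. What is shaped like the specimen but blue or pink is not meant.

How it is judged (in metres and radians):
On the way, in this order (a step that is already met when the one before it is completed fails the run):
1. the crank is fully home on the shaft (horizontal distance between crank and shaft below 0.004 m and z of crank in the frame of shaft below 0.004 m and angle between crank's own z axis and vertical below 0.12 rad), for 0.2 s.
2. the block is clamped with the crank still on the shaft (contact force between jaw and specimen above 10 N and contact force between back_jaw and specimen above 7 N and horizontal distance between crank and shaft below 0.006 m and z of crank in the frame of shaft below 0.008 m), for 0.2 s.
At the end, for the whole second after the job is handed in: The block stands upright (within 7 degrees) and at rest between the jaws, gripped with more than 10 N by the sliding jaw and 7 N by the back jaw; the crank is home on the shaft (within 4 mm in height and sideways, within 7 degrees of upright), released and at rest (all of step 1 and contact force between jaw and specimen above 10 N and contact force between back_jaw and specimen above 7 N and angle between specimen's own z axis and vertical below 0.12 rad and linear speed of specimen below 0.01 m/s and linear speed of crank below 0.02 m/s); the robot touches nothing.
It fails at once if the block overtightened: more than 45 N from the sliding jaw (contact force between jaw and specimen above 45 N).
It fails at once if the crank is forced: it presses on the shaft or its collar with more than 80 N (about 20 N of push or pull at the handle) (contact force between crank and shaft above 80 N or contact force between crank and vise above 80 N).
It fails at once if the robot touches the sliding jaw or the block (contact force between any of the fingers, the arm, crank and jaw above 1 N or contact force between any of the fingers, the arm, crank and specimen above 1 N).
It fails at once if bottle, bowl or instrument moved more than 20 mm (distance of any of saline, bowl, elevator from where it was at the start of the episode above 0.02 m).
It also fails if it takes over 72 s, if anything falls off the work surface, if the arm or the gripper's body presses on something with over 40 N, if the wrist force passes 120 N, or if a joint passes its speed limit or range.

## Robot

A 6-joint arm with a two-finger parallel gripper is mounted at the origin on the work surface. World frame = base frame: x ahead of the robot, y to its left, z up, the work surface at z = 0. Lengths are in mm, angles in rad, forces in N, time in s.
With the tool pointing down it reaches from about 350 to 975 mm from the base axis. Payload 7.1 kg.
Tool frame: the origin (TCP) lies at the very end of the fingers, on their centre line; the grasp point (between the pads) lies 19 mm behind it; z points along the fingers, y is the direction in which the jaws open and shut (so a half turn about z gives the same grasp; the last joint's range is limited). The gripper opens to 88 mm and grips with 3 to 60 N. Pads are 20 mm wide; open, the fingers measure 115 mm over their backs; the gripper's body (75 mm by 178 mm) begins 61 mm behind the grasp point.
Start: joints at [-1.336, 0.423, 1.63, -0, 1.089, -0.019], TCP at [156.946, -604.957, 222.675] pointing down, gripper open.
Joint ranges: [-3, 3], [-0.9, 2.11], [0.09, 2.58], [-1.31, 4.45], [0.11, 2.69], [-2.54, 2.54]. Speed limits (rad/s): [2.39, 2.39, 3.01, 3.14, 3.14, 3.14].

## Interface

Orientations are given as a rotation vector (axis times angle).
In Python, from workcell import * gives the robot as it stands.
- The arm moves only by the tool play_rows, never from a script. Its argument "plan" is text: rows parted by semicolons, each of 7 numbers parted by spaces: the finger opening in cm, from 0 to 8.78, then the shift along the tool's x, y, z in cm, then the turn, a rotation vector about the tool's x, y, z in degrees. A call has 1 to 20 rows; each row shifts and turns the commanded pose from where the row before left it, along the tool's axes as they then stand; what a row does not reach is not made up. A row lasts 1/8 s, in which the tool goes at most 62.5 mm and 10.7 degrees, less where a joint would pass 70% of its speed; a pose out of reach is approached as far as the arm can. A call is refused whole if a number of a shift passes 6.25 or a number of a turn 10.7, either way. A call with a gripper value outside its range is refused whole. The fingers move at their own pace and stop on an object; the grip force is fixed at half the most. Time passes only in rows, so rows that do not move let the fingers close. It gives the time, the measured TCP pose, the force and the opening at its end, in the units of the state.
- get_obs(): the state, without advancing time (a new reading comes with each control period).
- get_image(name): name is "scene" or "top" or "wrist"; returns a dict with "pixels" (384x512x3 uint8, red, green, blue), "range_z" (384x512 float32, mm along the optical axis (not along the pixel's ray), 0 where there is no reading), "fx", "fy", "cx", "cy" (pixels), "distortion" ([k1, k2, p1, p2, k3] as OpenCV has them; the pictures are not rectified), "eye" and "attitude" of the camera in the world. Camera axes: x right, y down, z forward; pixel columns grow to the right and rows downward; lengths in mm; the calibration is good to about 2 mm. A picture is of the moment at which its call begins.
- close_job(): hands the job in, once; it reports no verdict.
The state is a dict: "t": time; "qpos": joint angles; "qvel": joint speeds; "joint_torque": joint torques, N m; "ee_pos": TCP position; "orientation": TCP orientation; "ft_force": force on the tool from outside, world axes, zero at the start; "moment": the same for the moment, N m; "width": finger opening in mm.
Only numpy, scipy, OpenCV 4.12 (cv2) and the standard library are available. Lean on these libraries where they do the work, as an engineer would, in place of code of your own. Each camera call takes 0.05 s, during which the arm holds its last target. There are 200 camera calls.

## Working session

There is one attempt and no reset: what is moved stays moved. The work goes in short steps, Python scripts to look and compute and a tool call to move; the robot and the scene stay as the last step left them, time stands still between calls to the robot, and variables do not carry over. Pictures are saved under pics/ and viewed, about 8 in all and at most 12, crops included, and the job is handed in when it is done.

Besides the shell and the picture viewer there is one more tool, called by a JSON object that holds its "method" and its "body", one argument or row to a line. play_rows: Moves the arm, as the interface text tells. Its arguments: {"type":"object","properties":{"plan":{"type":"string"}},"required":["plan"]}

```bash
ls; mkdir -p pics
cat > h.py <<'E'
from workcell import *
import numpy as np, cv2, pickle
from scipy.spatial.transform import Rotation as R
def att(im):
    a=np.array(im["attitude"],float)
    return a if a.shape==(3,3) else R.from_rotvec(a).as_matrix()
def K(im): return np.array([[im["fx"],0,im["cx"]],[0,im["fy"],im["cy"]],[0,0,1.]])
def rays(im,uv):
    p=cv2.undistortPoints(np.array(uv,float).reshape(-1,1,2),K(im),np.array(im["distortion"],float)).reshape(-1,2)
    return np.c_[p,np.ones(len(p))]
def onplane(im,uv,z):
    d=rays(im,uv)@att(im).T; e=np.array(im["eye"],float)
    return e+d*((z-e[2])/d[:,2])[:,None]
def cloud(im):
    v,u=np.mgrid[0:384,0:512]
    d=rays(im,np.c_[u.ravel(),v.ravel()])
    P=(d*im["range_z"].reshape(-1,1))@att(im).T+np.array(im["eye"],float)
    P[im["range_z"].ravel()==0]=np.nan
    return P.reshape(384,512,3)
def save(im,n,s=1.5): cv2.imwrite("pics/"+n,cv2.resize(im["pixels"][...,::-1],None,fx=s,fy=s,interpolation=cv2.INTER_CUBIC))
E
python3 - <<'E'
from h import *
print(get_obs())
ims={}
for n in("scene","top","wrist"):
    im=get_image(n); ims[n]=im
    print(n,im["eye"],im["attitude"],im["fx"],im["distortion"])
pickle.dump(ims,open("a.pkl","wb"))
save(ims["top"],"top.png");save(ims["scene"],"scene.png")
E
```

```text
pics
{'t': 0.0, 'qpos': array([-1.33602596e+00,  4.23858770e-01,  1.63072419e+00, -1.78581228e-06,
        1.08859620e+00, -1.89935965e-02]), 'qvel': array([ 0.00049626, -0.00201963, -0.00110777, -0.00116688,  0.00165095,
       -0.00011152]), 'joint_torque': array([-3.78195313e-03, -5.44632447e+01, -2.73671472e+01,  6.40626973e-02,
        2.27712805e-02, -1.11693560e-04]), 'ee_pos': array([ 156.79890548, -604.41175218,  221.87707735]), 'orientation': array([-3.11477364e+00, -3.97344535e-01,  2.70679486e-04]), 'ft_force': array([-0.58432131, -0.28709731,  0.11618836]), 'moment': array([0.06114458, 0.01416218, 0.0074737 ]), 'width': 87.71185056448664}
scene [1428.33199225  200.97389549  899.34369122] [-1.57882644 -1.91758691  0.87512173] 371.95945223836304 [-0.09401439  0.          0.          0.          0.        ]
top [ 338.8619824   -11.59603948 1417.28557504] [-2.14511466  2.09965938 -0.16159543] 450.4403193195109 [0.01039948 0.         0.         0.         0.        ]
wrist [ 230.99782267 -585.24528304  384.42502101] [ 2.30018117 -1.77976701 -0.2568891 ] 287.79347024911516 [-0.02432277  0.          0.          0.          0.        ]
```

View pics/top.png

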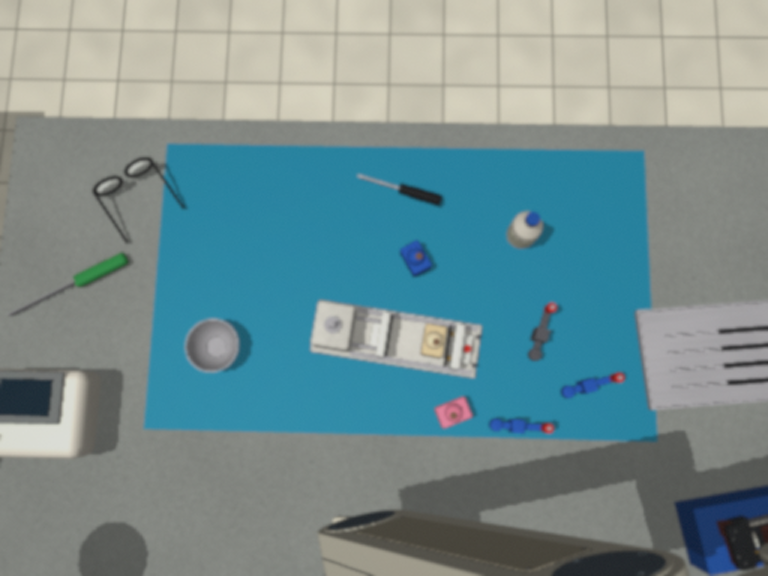

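View pics/scene.png

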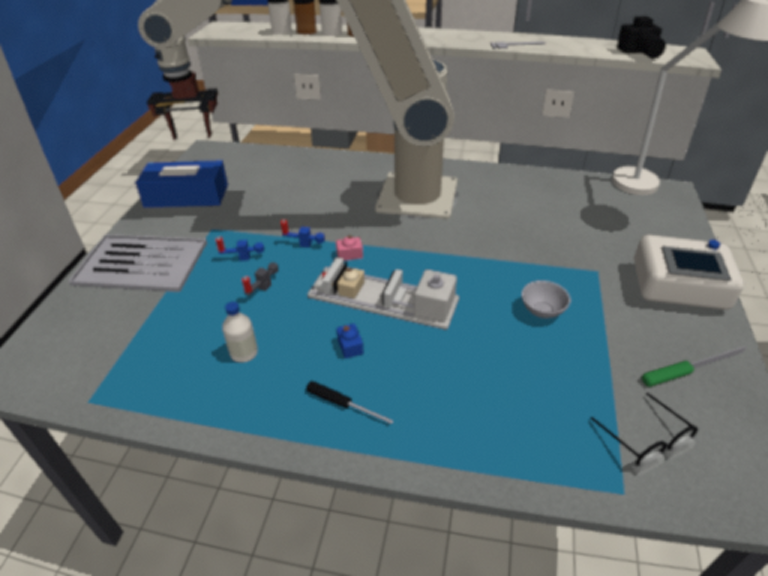

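The top view (768x576) shows the steel crank, dark grey, with its hub at about (542,333) and red handle at (551,308). Two blue look-alike cranks sit at (592,385) and (520,426). The vise shaft is at (333,324). The bone block at (434,341) is the one meant, not the blue (416,258) or pink (455,411) one. The bottle is at (526,229), the bowl at (213,345) and the instrument at (400,190). I choose the dark grey crank.

Run:
```python
from h import *
ims=pickle.load(open("a.pkl","rb")); im=ims["top"]; P=cloud(im)
def at(u,v): 
    u,v=u/1.5,v/1.5; q=P[int(v)-1:int(v)+2,int(u)-1:int(u)+2].reshape(-1,3); return np.nanmedian(q,0).round(1)
for n,u,v in [("hub",542,333),("handle",551,308),("cw",536,354),("shaft",333,324),("housing",320,310),("housing2",345,340),("mat",600,250),("base",405,330),("basefar",475,372),("block",434,330),("jaw",385,330),("bk",460,350)]:
    print(n,at(u,v))
print("planes", onplane(im,[[542/1.5,333/1.5]],50),onplane(im,[[551/1.5,308/1.5]],68),onplane(im,[[333/1.5,324/1.5]],104))
w=ims["wrist"]; o=get_obs(); Rt=R.from_rotvec(o["orientation"]).as_matrix()
print("cam in tool",Rt.T@(np.array(w["eye"])-o["ee_pos"]), Rt.T@att(w), Rt)
```

```text
hub [ 478.4 -307.8   50.7]
handle [ 528.5 -322.5   70.2]
cw [ 436.8 -297.2   39.6]
shaft [482.3 109.3 101.8]
housing [513.9 139.3  80.5]
housing2 [455.4  86.4  80.4]
mat [ 666.1 -445.2    1. ]
base [482.8 -33.1  15.8]
basefar [ 399.5 -177.6    4.2]
block [479.9 -90.1  53.6]
jaw [476.7   9.9  60.6]
bk [ 441.3 -141.1   57.6]
planes [[ 478.67436655 -308.83917938   50.        ]] [[ 527.43127579 -323.756312     68.        ]] [[482.10871142 109.15051163 104.        ]]
cam in tool [  76.62121296   -0.27336281 -162.35080943] [[-4.89075106e-04 -9.60187322e-01 -2.79356525e-01]
 [ 9.99998629e-01 -2.75960615e-05 -1.65586627e-03]
 [ 1.58223266e-03 -2.79356952e-01  9.60186018e-01]] [[ 9.67956643e-01  2.51117190e-01 -3.06586849e-04]
 [ 2.51117377e-01 -9.67955981e-01  1.13236138e-03]
 [-1.24071669e-05 -1.17306600e-03 -9.99999312e-01]]
```

{"method": "play_rows", "body": {
  "plan": "8.78 4.81 -2.57 0.65 0 0 4;8.78 4.95 -2.23 0.65 0 0 4;8.78 5.1 -1.87 0.65 0 0 4;8.78 5.2 -1.5 0.65 0 0 4;8.78 5.31 -1.14 0.65 0 0 4;8.78 5.37 -0.75 0.65 0 0 4;8.78 5.4 -0.4 0.65 0 0 4;8.78 5.42 0 0.65 0 0 3;8.78 0 0 0 0 0 0;8.78 0 0 0 0 0 0"
}}

```text
t: 1.4
ee_pos: [554.9, -500.0, 169.8]
orientation: [-3.108, 0.449, 0.003]
ft_force: [-0.6, 0.2, 0.3]
width: 87.9
```

Run:
```python
from h import *
o=get_obs(); print(o["t"],o["ee_pos"],o["qpos"],R.from_rotvec(o["orientation"]).as_matrix().round(3),o["ft_force"])
w=get_image("wrist"); pickle.dump((w,o),open("w1.pkl","wb")); save(w,"w1.png")
P=cloud(w); print(np.nanmin(P[...,2]),w["eye"])
```

```text
1.4 [ 554.87400421 -499.96434018  169.80999702] [-7.49232881e-01  6.55939108e-01  1.36111471e+00 -2.41773892e-04
  1.12648287e+00  1.10828825e+00] [[ 0.959 -0.283 -0.002]
 [-0.283 -0.959  0.001]
 [-0.002 -0.001 -1.   ]] [-0.5569935   0.21537892  0.31678589]
-3.2511977844958437 [ 628.57284541 -521.55505684  332.09618679]
```

View pics/w1.png

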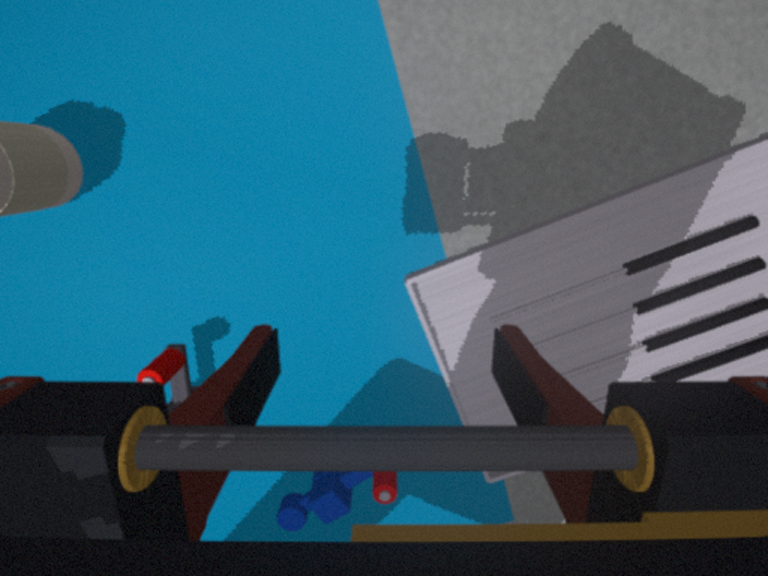

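The wrist view shows I rotated the row shifts the wrong way, and the tool is about 200 mm off. It is harmless. The steel crank's handle is at the left, around (165,365). I'll move to a view with the crank ahead of the fingers.

{"method": "play_rows", "body": {
  "plan": "8.78 -3.56 -3.25 0 0 0 0;8.78 -3.56 -3.25 0 0 0 0;8.78 -3.56 -3.25 0 0 0 0;8.78 -3.56 -3.25 0 0 0 0;8.78 -3.56 -3.25 0 0 0 0;8.78 0 0 0 0 0 0;8.78 0 0 0 0 0 0"
}}

```text
t: 2.33
ee_pos: [431.1, -295.1, 171.6]
orientation: [3.108, -0.45, 0.003]
ft_force: [0.3, -0.3, 0.3]
width: 87.7
```

Run:
```python
from h import *
o=get_obs(); print(o["t"],o["ee_pos"],R.from_rotvec(o["orientation"]).as_matrix().round(4))
w=get_image("wrist"); pickle.dump((w,o),open("w2.pkl","wb")); save(w,"w2.png")
P=cloud(w); print(w["eye"],w["attitude"])
```

```text
2.325 [ 431.08003797 -295.10739514  171.64048949] [[ 9.589e-01 -2.839e-01  1.700e-03]
 [-2.839e-01 -9.589e-01 -1.400e-03]
 [ 2.100e-03  9.000e-04 -1.000e+00]]
[ 504.21855671 -316.37271153  334.24876849] [ 1.76743845 -2.3675752  -0.33591371]
```

View pics/w2.png

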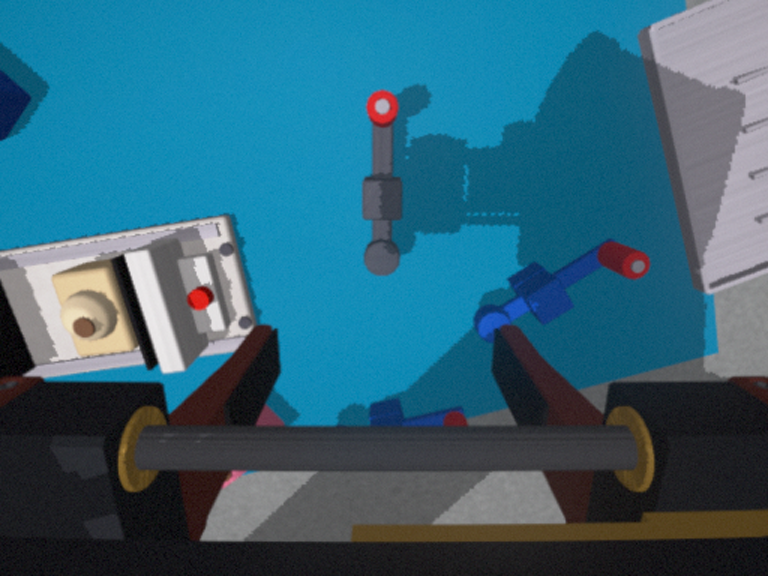

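The close view confirms the dark steel crank: hub at (382,200), red handle at (382,107), counterweight at (381,257), lying along the tool x axis. The blue cranks at (540,292) and (420,412) are the look-alikes.

Run:
```python
from h import *
w,o=pickle.load(open("w2.pkl","rb")); P=cloud(w); Rt=R.from_rotvec(o["orientation"]).as_matrix()
T=(P-o["ee_pos"])@Rt   # tool coords
reg=np.zeros((384,512),bool); reg[50:190,220:290]=1
px=w["pixels"].astype(int); z=P[...,2]
def rep(n,m,h):
    m=m&reg; v,u=np.nonzero(m); p=P[m]; 
    (c,s,a)=cv2.minAreaRect(np.c_[u,v].astype(np.float32))
    q=onplane(w,[c],h)[0]
    print(n,len(u),"z",np.median(p[:,2]).round(1),"mean",p.mean(0).round(1),"rect",np.round(c,1),np.round(s,1),round(a,1),"plane",q.round(1),"tool",((q-o["ee_pos"])@Rt).round(1))
    return q
hub=rep("hub",(z>46)&(z<54)&(px.max(2)<130)&(abs(px[...,0]-px[...,2])<30),50)
red=rep("handle",(z>63)&(z<73),68)
cw=rep("cw",(z>35)&(z<43)&(np.arange(384)[:,None]>150),39)
print(np.degrees(np.arctan2(*(red-cw)[1::-1])),np.degrees(np.arctan2(*(red-hub)[1::-1])),np.linalg.norm((red-hub)[:2]),np.linalg.norm((cw-hub)[:2]))
# second view: top
ims=pickle.load(open("a.pkl","rb")); t=ims["top"]; Q=cloud(t); zz=Q[...,2]
m=(zz>46)&(zz<54)&(abs(Q[...,0]-478)<30)&(abs(Q[...,1]+308)<22); print("top hub",Q[m].mean(0),m.sum())
# vise from top: housing top & base edge direction
m=(zz>76)&(zz<90)&(abs(Q[...,0]-482)<70)&(abs(Q[...,1]-109)<70)
r=cv2.minAreaRect(Q[m][:,:2].astype(np.float32)); print("housing",r,Q[m].mean(0))
r=cv2.minAreaRect(Q[(zz>8)&(zz<110)&(Q[...,0]>360)&(Q[...,0]<560)&(Q[...,1]>-215)&(Q[...,1]<180)][:,:2].astype(np.float32)); print("base",r)
```

```text
hub 655 z 50.4 mean [ 479.3 -306.1   50.4] rect [254.5 113.5] [65. 25.] 90.0 plane [ 496.6 -311.6   50. ] tool [ 67.3  -2.9 121.8]
handle 366 z 68.3 mean [ 531.4 -322.1   68.5] rect [254.3  71.3] [20.5 21.2] 45.0 plane [ 531.2 -321.9   68. ] tool [103.4  -2.9 103.9]
cw 444 z 39.3 mean [ 439.4 -293.4   39.2] rect [253.5 171.5] [23. 23.] 90.0 plane [ 439.9 -293.4   39. ] tool [  7.7  -4.2 132.7]
-17.295631069684536 -16.544251422037988 36.13401076950075 59.558731476571644
top hub [ 476.09815726 -309.03567214   50.3180225 ] 64
housing ((483.03814697265625, 114.18767547607422), (75.7143783569336, 89.60462188720703), 81.86824798583984) [482.57651083 113.77863283  81.1648242 ]
base ((459.4950866699219, -25.779510498046875), (198.6385040283203, 377.7306213378906), 0.16084705293178558)
```

{"method": "play_rows", "body": {
  "plan": "8.78 2.46 -0.16 2 0 0 0.8;8.78 2.47 -0.16 2 0 0 0;8.78 0 0 4 0 0 0;8.78 0 0 4 0 0 0;8.78 0 0 2.3 0 0 0;8.78 0 0 1 0 0 0;8.78 0 0 0 0 0 0;2.4 0 0 0 0 0 0;2.4 0 0 0 0 0 0;2.4 0 0 0 0 0 0;2.4 0 0 0 0 0 0;2.4 0 0 0 0 0 0"
}}

```text
t: 3.88
ee_pos: [479.1, -305.4, 17.8]
orientation: [3.106, -0.471, 0.0]
ft_force: [0.2, -0.3, 0.3]
width: 41.4
```

{"method": "play_rows", "body": {
  "plan": "2.4 0 0 0 0 0 0;2.4 0 0 0 0 0 0;2.4 0 0 0 0 0 0;2.4 0 0 -1 0 0 0;2.4 0 0 -3 0 0 0;2.4 0 0 -5 0 0 0;2.4 0 0 -5.2 0 0 0;2.4 0 0 0 0 0 0"
}}

```text
t: 4.88
ee_pos: [481.4, -306.9, 164.2]
orientation: [3.103, -0.471, 0.012]
ft_force: [-0.2, -0.6, -2.6]
width: 26.1
```

{"method": "play_rows", "body": {
  "plan": "2.4 -1.2 -2.1 0 0 0 0;2.4 -2.6 -4.3 0 0 0 0;2.4 -2.9 -4.75 0 0 0 0;2.4 -2.9 -4.75 0 0 0 0;2.4 -2.9 -4.75 0 0 0 0;2.4 -2.9 -4.75 0 0 0 0;2.4 -2.9 -4.75 0 0 0 0;2.4 -2.6 -4.1 0 0 0 0;2.4 -2.2 -3.7 0 0 0 0;2.4 0 0 0 0 0 -4.6;2.4 0 0 0 0 0 -4.6;2.4 0 0 0 0 0 0;2.4 0 0 0 0 0 0"
}}

```text
t: 6.5
ee_pos: [369.8, 125.4, 158.9]
orientation: [3.133, -0.223, -0.003]
ft_force: [0.3, 0.3, -1.9]
width: 26.0
```

Run:
```python
from h import *
o=get_obs(); Rt=R.from_rotvec(o["orientation"]).as_matrix(); print(o["t"],o["ee_pos"],Rt.round(4),o["qpos"])
w=get_image("wrist"); t=get_image("top"); pickle.dump((w,o,t),open("w3.pkl","wb")); save(w,"w3.png")
P=cloud(w); z=P[...,2]
for lo,hi in((76,83),(84,90),(98,110)):
    m=(z>lo)&(z<hi)&(np.hypot(P[...,0]-482,P[...,1]-109)<70); p=P[m]; v,u=np.nonzero(m)
    if m.sum()>5: print(lo,m.sum(),p.mean(0).round(1),cv2.minAreaRect(p[:,:2].astype(np.float32)),(u.min(),u.max(),v.min(),v.max()))
```

```text
6.5 [369.8034364  125.36314127 158.94050959] [[ 9.899e-01 -1.416e-01 -2.100e-03]
 [-1.416e-01 -9.899e-01 -6.000e-04]
 [-2.000e-03  8.000e-04 -1.000e+00]] [2.96300071e-01 1.83260977e-01 2.17227440e+00 1.08072624e-04
 7.88196325e-01 2.00914359e+00]
76 8879 [481.5 115.8  80.1] ((480.6826171875, 116.18934631347656), (75.71219635009766, 81.19353485107422), 81.7461929321289) (np.int64(199), np.int64(299), np.int64(0), np.int64(111))
84 1246 [484.5 115.2  86.3] ((485.0268249511719, 115.25845336914062), (33.02645492553711, 32.6940803527832), 38.792457580566406) (np.int64(227), np.int64(271), np.int64(25), np.int64(73))
98 422 [484.7 115.6 103.8] ((485.01824951171875, 115.69025421142578), (12.697710037231445, 13.852603912353516), 81.60606384277344) (np.int64(239), np.int64(257), np.int64(35), np.int64(57))
```

View pics/w3.png

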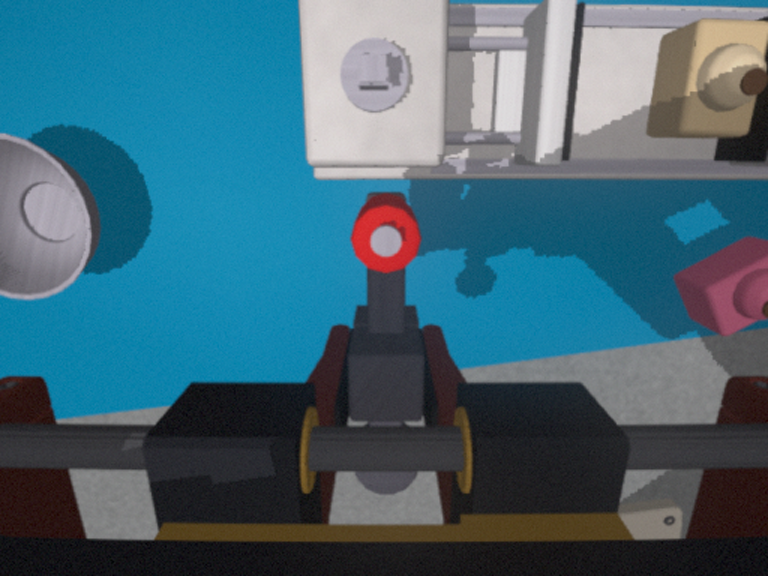

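The shaft square is at (375,72) in the picture, parallel to the tool axes. The crank is held upright with its handle at (386,235). The wrist and top cameras disagree on the shaft by about 6 mm in y. To settle that, I'll measure the held crank with the same wrist camera.

Run:
```python
from h import *
w,o,t=pickle.load(open("w3.pkl","rb")); Rt=R.from_rotvec(o["orientation"]).as_matrix()
px=w["pixels"].astype(int); P=cloud(w); T=(P-o["ee_pos"])@Rt
g=w["range_z"]
for n,(r0,r1,c0,c1),(zl,zh) in(("handle",(125,190,225,290),(-55,-45)),("hub",(190,290,225,290),(-37,-24)),("cw",(270,340,225,290),(-26,-10))):
    sub=T[r0:r1,c0:c1]; m=(sub[...,2]>zl)&(sub[...,2]<zh)
    v,u=np.nonzero(m); 
    if m.sum()<5: print(n,"none",np.nanmedian(sub[...,2]));continue
    p=sub[m]; print(n,m.sum(),"tool med z",np.median(p[:,2]).round(1),"x",np.percentile(p[:,0],[1,50,99]).round(1),"y",np.percentile(p[:,1],[1,50,99]).round(1))
for n,lo,hi in(("shaft",98,110),("collar",84,90)):
    m=(P[...,2]>lo)&(P[...,2]<hi)&(np.hypot(P[...,0]-485,P[...,1]-115)<40); p=T[m]
    print(n,"x",np.percentile(p[:,0],[1,50,99]).round(1),"y",np.percentile(p[:,1],[1,50,99]).round(1))
# red ring centre
red=(px[...,0]>150)&(px[...,1]<80); v,u=np.nonzero(red); print("red",u.min(),u.max(),v.min(),v.max())
# top view in same moment
Q=cloud(t)
for n,lo,hi,c in(("shaft",98,110,(482,109)),("crank",170,240,(400,120))):
    m=(Q[...,2]>lo)&(Q[...,2]<hi)&(np.hypot(Q[...,0]-c[0],Q[...,1]-c[1])<40); print("top",n,m.sum(),np.median(Q[m],0),Q[m].min(0),Q[m].max(0))
w2,o2=pickle.load(open("w2.pkl","rb"));P=cloud(w2)
R2=R.from_rotvec(o2["orientation"]).as_matrix()
# wrist camera mount, both
for a,b in((w,o),(w2,o2)):
    r=R.from_rotvec(b["orientation"]).as_matrix(); print((r.T@(np.array(a["eye"])-b["ee_pos"])).round(2),(r.T@att(a)).round(4).tolist())
```

```text
handle 1702 tool med z -50.9 x [47.1 56.1 64.3] y [-9.1 -0.8  7.9]
hub 2759 tool med z -32.7 x [-11.5   4.   13.6] y [-15.6  -0.4  14.7]
cw 558 tool med z -21.6 x [-53.4 -45.5 -24.5] y [-11.6  -0.4  10.7]
shaft x [108.7 115.2 122.4] y [-13.   -6.7  -0.5]
collar x [ 99.8 114.6 131.8] y [-22.2  -5.8   9.2]
red 234 511 137 221
top shaft 24 [482.26895292 114.63610386 103.98981034] [476.094047   106.39116469  98.14799441] [490.77342935 121.17756201 109.12396434]
  return _methods._mean(a, axis=axis, dtype=dtype,
  ret = um.true_divide(
Traceback (most recent call last):
ValueError: zero-size array to reduction operation minimum which has no identity
```

{"method": "play_rows", "body": {
  "plan": "2.4 2.5 -0.14 0 0 0 0;2.4 5 -0.27 0 0 0 0;2.4 3.98 -0.21 0 0 0 0;2.4 0 0 1.5 0 0 0;2.4 0 0 1.3 0 0 0;2.4 0 0 0.4 0 0 0;2.4 0 0 0 0 0 0;2.4 0 0 0 0 0 0"
}}

```text
t: 7.6
ee_pos: [485.6, 115.7, 128.1]
orientation: [-3.134, 0.22, -0.001]
ft_force: [-0.0, -0.6, -2.1]
width: 25.9
```

Run:
```python
from h import *
o=get_obs(); Rt=R.from_rotvec(o["orientation"]).as_matrix(); print(o["t"],o["ee_pos"],Rt.round(4),o["ft_force"],o["moment"])
s=get_image("scene"); t=get_image("top"); w=get_image("wrist");pickle.dump((w,o,t,s),open("w4.pkl","wb"))
def proj(im,p): 
    A=att(im); r,_=cv2.Rodrigues(A.T); return cv2.projectPoints(np.array([p],float),r,-A.T@np.array(im["eye"],float),K(im),np.array(im["distortion"]))[0].ravel()
u,v=proj(s,(484,115,106)); print(u,v)
c=s["pixels"][int(v)-40:int(v)+35,int(u)-50:int(u)+50,::-1]; cv2.imwrite("pics/s4.png",cv2.resize(c,None,fx=7,fy=7,interpolation=cv2.INTER_CUBIC))
```

```text
7.6 [485.56778064 115.71805591 128.06017344] [[ 9.902e-01 -1.400e-01  5.000e-04]
 [-1.400e-01 -9.902e-01  1.000e-04]
 [ 5.000e-04 -2.000e-04 -1.000e+00]] [-0.03342618 -0.60969905 -2.12006274] [ 0.03739208 -0.00093908 -0.04195585]
290.4717142409262 183.05757854696725
```

View pics/s4.png

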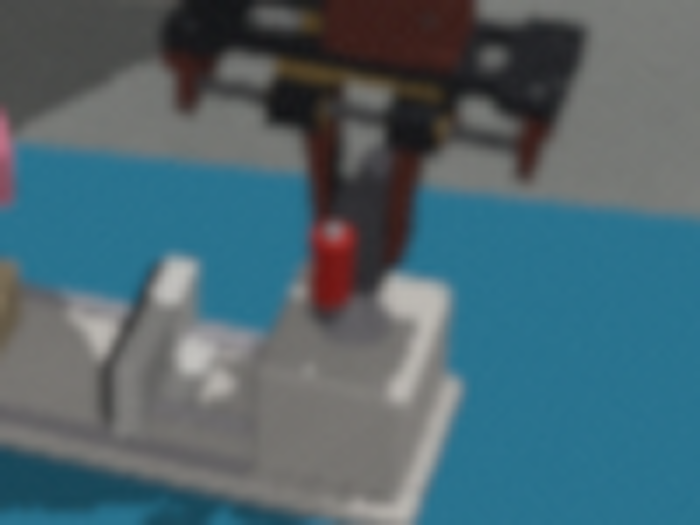

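The crop shows the hub upright just above the shaft and collar, with nothing touching (the handle is in front at (333,265)). I'll correct about 1 mm sideways and go lower.

{"method": "play_rows", "body": {
  "plan": "2.4 -0.11 0.05 0.4 0 0 0;2.4 0 0 0 0 0 0;2.4 0 0 0 0 0 0"
}}

```text
t: 8.12
ee_pos: [484.4, 115.2, 123.6]
orientation: [3.134, -0.221, -0.0]
ft_force: [-0.4, 0.1, -3.0]
width: 25.8
```

Run:
```python
from h import *
for i in range(3):
    o=get_obs(); print(o["t"],o["ee_pos"].round(2),o["ft_force"].round(2)); 
    if i<2:get_image("top")
```

```text
8.125 [484.41 115.17 123.62] [-0.42  0.1  -2.97]
8.175 [484.47 115.21 123.66] [ 0.17  0.31 -2.62]
8.225 [484.5  115.2  123.69] [-0.14  0.61 -2.26]
```

Accurate. I'll lower it gently now, with the hub's underside currently at about 106.

{"method": "play_rows", "body": {
  "plan": "2.4 0 0 0.1 0 0 0;2.4 0 0 0.1 0 0 0;2.4 0 0 0.1 0 0 0;2.4 0 0 0.1 0 0 0;2.4 0 0 0 0 0 0"
}}

```text
t: 8.85
ee_pos: [484.4, 115.2, 119.6]
orientation: [3.134, -0.221, -0.0]
ft_force: [0.1, -0.9, -2.6]
width: 25.7
```

{"method": "play_rows", "body": {
  "plan": "2.4 0 0 0.1 0 0 0;2.4 0 0 0.1 0 0 0;2.4 0 0 0.1 0 0 0;2.4 0 0 0.1 0 0 0;2.4 0 0 0 0 0 0"
}}

```text
t: 9.48
ee_pos: [484.4, 115.2, 115.6]
orientation: [3.134, -0.221, -0.0]
ft_force: [0.3, -0.5, -2.4]
width: 25.4
```

{"method": "play_rows", "body": {
  "plan": "2.4 0 0 0.2 0 0 0;2.4 0 0 0.2 0 0 0;2.4 0 0 0.2 0 0 0;2.4 0 0 0.1 0 0 0;2.4 0 0 0.1 0 0 0;2.4 0 0 0 0 0 0"
}}

```text
t: 10.22
ee_pos: [484.4, 115.2, 107.6]
orientation: [3.134, -0.221, -0.0]
ft_force: [-0.8, -1.0, -2.3]
width: 26.0
```

{"method": "play_rows", "body": {
  "plan": "2.4 0 0 0.1 0 0 0;2.4 0 0 0.1 0 0 0;2.4 0 0 0.07 0 0 0;2.4 0 0 0 0 0 0"
}}

```text
t: 10.72
ee_pos: [484.4, 115.2, 104.9]
orientation: [3.134, -0.221, -0.0]
ft_force: [0.5, -0.3, -3.2]
width: 25.9
```

{"method": "play_rows", "body": {
  "plan": "4.4 0 0 0 0 0 0;4.4 0 0 0 0 0 0;4.4 0 0 0 0 0 0;4.4 0 0 -0.8 0 0 0;4.4 0 0 -0.8 0 0 0;4.4 0 0 0 0 0 0"
}}

```text
t: 11.48
ee_pos: [485.1, 115.4, 122.0]
orientation: [-3.133, 0.221, -0.003]
ft_force: [-0.5, 0.4, -0.0]
width: 44.2
```

Run:
```python
from h import *
o=get_obs(); Rt=R.from_rotvec(o["orientation"]).as_matrix(); print(o["t"],o["ee_pos"],o["qpos"],o["ft_force"])
w=get_image("wrist"); s=get_image("scene"); t=get_image("top"); pickle.dump((w,o,s,t),open("w5.pkl","wb")); save(w,"w5.png")
P=cloud(w); T=(P-o["ee_pos"])@Rt
for n,lo,hi,x0,x1 in(("handle",148,162,35,75),("hub",130,141,-25,25),("arm",112,123,15,45)):
    m=(P[...,2]>lo)&(P[...,2]<hi)&(T[...,0]>x0)&(T[...,0]<x1)&(abs(T[...,1])<15); p=T[m]
    print(n,m.sum(),"z",np.median(P[m][:,2]) if m.any() else 0,"x",np.percentile(p[:,0],[1,50,99]).round(1),"y",np.percentile(p[:,1],[1,50,99]).round(1))
```

```text
11.475 [485.12857103 115.35824659 121.96852606] [2.09564341e-01 3.91525100e-01 1.97727750e+00 5.21956199e-05
 7.70863848e-01 1.92101979e+00] [-0.54950594  0.37918813 -0.01801474]
handle 1278 z 154.45235954091885 x [46.3 55.3 63.7] y [-9.1 -0.4  7.9]
hub 1985 z 136.32479892995514 x [-12.7   1.7  12.7] y [-13.1  -0.4  12.1]
arm 811 z 117.35310794570844 x [15.3 26.6 37.7] y [-7.2 -0.4  6.3]
```

View pics/w5.png

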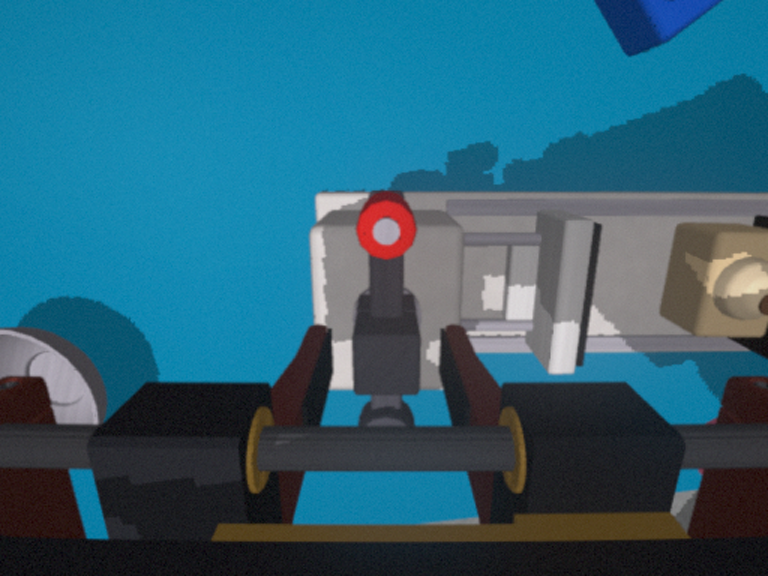

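The crank is home: hub top at 136.3 mm and handle top at 154.4 mm, against 136 and 154 expected. In the picture the handle is at (386,230), the hub at (386,345), the jaw's black pad at (592,295) and the block at (715,280). Next I'll estimate the jaw travel.

Run:
```python
from h import *
ax=np.array([-.141,-.99]); ay=np.array([.99,-.141]); S=np.array([485.,115.4])
w5=pickle.load(open("w5.pkl","rb")); w2=pickle.load(open("w2.pkl","rb"))
for n,im in(("w5",w5[0]),("top",w5[3]),("w2",w2[0])):
    P=cloud(im); d=P[...,:2]-S; X=d@ax; Y=d@ay
    for a in (-25,25):
        m=(abs(Y-a)<4)&(X>30)&(X<310)&np.isfinite(X)
        b=(X[m]//3*3).astype(int); z=P[...,2][m]; c=im["pixels"][m].mean(1)
        print(n,a," ".join(f"{k}:{np.median(z[b==k]):.0f}/{np.median(c[b==k]):.0f}" for k in np.unique(b)))
```

```text
w5 -25 45:28/100 48:27/117 51:14/119 54:20/128 57:14/134 60:13/135 63:13/137 66:20/139 69:13/138 72:25/141 75:26/149 78:28/166 81:27/167 84:28/168 87:27/166 90:39/122 93:56/124 96:61/217 99:61/213 102:61/209 105:61/200 108:60/89 111:57/56 114:57/109 135:13/198 138:12/204 141:12/200 144:12/164 147:12/140 150:12/138 153:12/137 156:12/137 159:12/136 162:12/136 165:13/136 168:12/136 171:12/137 174:12/136 177:13/136 180:29/82 183:33/111 186:51/120 189:52/120 192:52/118 195:52/118 198:52/121 201:52/112 204:52/113 207:52/121 210:51/116 213:52/120 216:52/112 219:52/118 222:51/105 231:44/38
w5 25 30:227/26 33:228/26 36:231/26 39:235/26 42:236/24 45:236/23 48:238/19 51:237/20 54:220/55 57:219/55 60:219/54 63:219/54 66:219/53 69:211/36 72:207/31 75:27/113 78:28/118 81:28/117 84:28/118 87:28/118 90:38/93 93:59/112 96:61/146 99:61/143 102:61/141 105:61/138 108:60/100 111:57/47 114:57/99 135:12/134 138:12/137 141:12/138 144:12/138 147:12/139 150:12/139 153:12/139 156:13/140 159:12/138 162:12/138 165:12/138 168:12/138 171:12/137 174:12/138 177:12/136 180:30/80 183:41/88 186:52/124 189:52/125 192:52
[... 2544 characters left out ...]
:21/125 285:13/160 288:12/194 291:13/173 294:15/92 297:12/98 300:3/83 303:2/91 306:1/115 309:1/115
w2 25 108:13/125 111:13/138 114:19/54 117:13/141 120:13/141 123:13/141 126:13/141 129:13/143 132:13/184 135:13/216 138:13/216 141:13/216 144:13/217 147:13/218 150:13/216 183:52/194 186:53/197 189:53/198 192:53/198 195:53/198 198:53/198 201:53/191 204:54/176 207:53/171 210:53/186 213:53/200 216:53/201 219:53/202 222:52/177 225:49/100 231:55/42 234:52/16 243:58/218 246:59/230 249:59/232 252:59/228 255:59/230 258:58/216 261:42/92 264:26/149 267:26/152 270:27/153 273:27/220 276:27/228 279:27/227 282:21/112 285:13/140 288:13/183 291:13/206 294:13/206 297:11/104 300:2/84 303:1/113 306:1/115 309:1/115
```

{"method": "play_rows", "body": {
  "plan": "4.4 2 0 0 0 0 0;4.4 2.5 0 0 0 0 0;4.4 1 0 0 0 0 0;1.7 0 0 0 0 0 0;1.7 0 0 0 0 0 0;1.7 0 0 0 0 0 0;1.7 0 0 0 0 0 0;1.7 0 0 0 0 0 0"
}}

```text
t: 12.62
ee_pos: [538.4, 107.5, 120.9]
orientation: [3.134, -0.22, -0.001]
ft_force: [0.3, 0.5, -0.3]
width: 18.7
```

Run:
```python
from h import *
o=get_obs(); Rt=R.from_rotvec(o["orientation"]).as_matrix(); print(o["t"],o["ee_pos"],o["ft_force"],o["moment"],o["width"]); print(Rt.T@(np.array([485.1,115.4,122])-o["ee_pos"]))
a=np.radians(np.arange(0,181,10)); print(np.round(np.diff(5.5*np.c_[np.cos(a),np.sin(a)],axis=0),3).tolist())
```

```text
12.625 [538.40426515 107.54415223 120.87560237] [ 0.2565178   0.5482649  -0.33086884] [0.04996827 0.18392041 0.00093186] 18.669168178240124
[-53.87988692  -0.31502831  -1.08712481]
[[-0.084, 0.955], [-0.248, 0.926], [-0.405, 0.869], [-0.55, 0.785], [-0.678, 0.678], [-0.785, 0.55], [-0.869, 0.405], [-0.926, 0.248], [-0.955, 0.084], [-0.955, -0.084], [-0.926, -0.248], [-0.869, -0.405], [-0.785, -0.55], [-0.678, -0.678], [-0.55, -0.785], [-0.405, -0.869], [-0.248, -0.926], [-0.084, -0.955]]
```

{"method": "play_rows", "body": {
  "plan": "1.7 -0.08 0.95 0 0 0 0;1.7 -0.25 0.93 0 0 0 0;1.7 -0.41 0.87 0 0 0 0;1.7 -0.55 0.78 0 0 0 0;1.7 -0.68 0.68 0 0 0 0;1.7 -0.78 0.55 0 0 0 0"
}}

```text
t: 13.38
ee_pos: [504.8, 64.0, 121.0]
orientation: [-3.133, 0.222, -0.001]
ft_force: [0.3, 7.4, -4.6]
width: 18.3
```

{"method": "play_rows", "body": {
  "plan": "1.7 -0.88 0.38 0.02 0 0 0;1.7 -0.93 0.23 0 0 0 0;1.7 -0.96 0.08 0 0 0 0;1.7 -0.96 -0.08 0 0 0 0;1.7 -0.93 -0.25 0 0 0 0;1.7 -0.87 -0.41 0 0 0 0"
}}

```text
t: 14.12
ee_pos: [449.3, 72.3, 120.8]
orientation: [3.133, -0.22, -0.001]
ft_force: [1.6, -2.7, 2.2]
width: 18.3
```

{"method": "play_rows", "body": {
  "plan": "1.7 -0.79 -0.55 0 0 0 0;1.7 -0.68 -0.68 0 0 0 0;1.7 -0.55 -0.78 0 0 0 0;1.7 -0.4 -0.87 0 0 0 0;1.7 -0.25 -0.93 0 0 0 0;1.7 -0.08 -0.95 0 0 0 0;1.7 0.08 -0.96 0 0 0 0;1.7 0.25 -0.93 0 0 0 0;1.7 0.41 -0.87 0 0 0 0"
}}

```text
t: 15.25
ee_pos: [441.4, 150.3, 120.7]
orientation: [3.134, -0.22, 0.0]
ft_force: [0.4, -5.0, -0.2]
width: 18.2
```

{"method": "play_rows", "body": {
  "plan": "1.7 0.55 -0.78 0 0 0 0;1.7 0.68 -0.67 0 0 0 0;1.7 0.79 -0.54 0 0 0 0;1.7 0.87 -0.4 0 0 0 0;1.7 0.93 -0.25 0 0 0 0;1.7 0.96 -0.08 0 0 0 0;1.7 0.96 0.08 0 0 0 0;1.7 0.93 0.25 0 0 0 0;1.7 0.87 0.4 0 0 0 0;1.7 0.78 0.55 0 0 0 0;1.7 0.68 0.68 0 0 0 0;1.7 0.55 0.78 0 0 0 0;1.7 0.4 0.87 0 0 0 0;1.7 0.25 0.93 0 0 0 0;1.7 0.08 0.96 0 0 0 0"
}}

```text
t: 17.12
ee_pos: [538.9, 108.5, 120.6]
orientation: [-3.132, 0.222, 0.001]
ft_force: [-4.0, 3.7, 0.7]
width: 18.1
```

{"method": "play_rows", "body": {
  "plan": "1.7 -0.11 0.94 0 0 0 0;1.7 -0.25 0.92 0 0 0 0;1.7 -0.4 0.86 0 0 0 0;1.7 -0.55 0.78 0 0 0 0;1.7 -0.67 0.67 0 0 0 0;1.7 -0.78 0.55 0 0 0 0;1.7 -0.87 0.4 0 0 0 0;1.7 -0.92 0.25 0 0 0 0;1.7 -0.95 0.08 0 0 0 0;1.7 -0.95 -0.08 0 0 0 0;1.7 -0.92 -0.25 0 0 0 0;1.7 -0.86 -0.4 0 0 0 0;1.7 -0.78 -0.55 0 0 0 0;1.7 -0.67 -0.67 0 0 0 0;1.7 -0.55 -0.78 0 0 0 0;1.7 -0.4 -0.86 0 0 0 0;1.7 -0.25 -0.92 0 0 0 0;1.7 -0.08 -0.94 0 0 0 0"
}}

```text
t: 19.38
ee_pos: [429.4, 123.8, 120.6]
orientation: [3.134, -0.22, -0.003]
ft_force: [-1.4, -3.9, 3.9]
width: 18.1
```

Run:
```python
from h import *
ax=np.array([-.141,-.99]); ay=np.array([.99,-.141]); S=np.array([485.,115.4])
w=get_image("wrist"); t=get_image("top"); o=get_obs(); pickle.dump((w,t,o),open("w6.pkl","wb")); print(o["t"],o["ee_pos"],o["ft_force"])
for n,im in(("w",w),("top",t)):
    P=cloud(im); d=P[...,:2]-S; X=d@ax; Y=d@ay
    for a in (-25,0,25):
        m=(abs(Y-a)<4)&(X>110)&(X<250)&(P[...,2]<70)
        b=(X[m]//3*3).astype(int); z=P[...,2][m]; c=im["pixels"][m].mean(1)
        print(n,a," ".join(f"{k}:{np.median(z[b==k]):.0f}/{np.median(c[b==k]):.0f}" for k in np.unique(b)))
```

```text
19.475 [429.61983365 124.32581967 120.65239414] [-3.28602853  0.10710343  5.37365633]
w -25 108:26/112 111:26/113 114:27/112 117:26/113 120:25/111 123:26/110 126:27/110 129:27/110 132:27/111 135:28/110 138:46/85 141:61/133 144:61/137 147:61/133 150:61/131 153:60/123 156:57/41 159:57/42 162:55/96 180:41/75 183:49/97 186:51/113 189:51/110 192:51/109 195:52/110 198:51/107 201:52/109 204:52/112 207:51/110 210:50/92
w 0 108:12/136 111:12/135 114:12/135 117:12/134 120:19/114 123:25/130 126:27/137 129:27/137 132:27/138 135:27/135 138:45/86 141:60/133 144:60/136 147:61/132 150:61/130 153:60/112 156:56/44 159:57/38 162:56/66 180:40/74 183:51/102 186:56/89 189:61/109 192:63/111
w 25 108:25/111 111:26/112 114:26/110 117:27/110 120:22/102 123:27/116 126:27/110 129:27/112 132:28/111 135:28/109 138:47/86 141:61/134 144:61/135 147:61/131 150:61/129 153:60/125 156:57/44 159:57/38 180:41/73 183:49/84 186:52/115 189:52/115 192:52/115 195:52/115 198:51/115
top -25 108:30/120 111:17/126 114:21/126 117:16/123 120:20/123 123:29/132 126:27/130 129:27/132 132:28/132 135:30/125 138:25/126 141:61/137 144:63/1
[... 675 characters left out ...]
192:63/121 195:63/131 198:66/134 201:67/125 204:68/107 207:68/96 210:67/83 213:68/99 216:67/109 219:61/116 222:53/122 225:52/123 231:26/109 234:54/81 240:8/100 243:18/117 246:63/131 249:59/145
top 25 111:27/129 114:29/126 117:28/125 120:29/126 123:26/125 126:29/125 129:30/127 132:29/131 135:27/129 138:30/128 141:61/136 144:62/146 147:60/150 150:60/148 153:65/140 156:14/116 159:57/96 162:15/110 165:14/115 168:14/133 171:10/140 174:9/142 177:11/142 180:13/137 183:37/125 186:52/124 189:52/129 192:55/129 195:55/129 198:51/127 201:52/127 204:51/127 207:53/128 210:54/128 213:54/131 216:52/130 219:54/131 222:52/129 225:50/128 231:24/100 234:54/72 237:40/68 240:39/90 243:43/122 246:58/171 249:59/207
```

{"method": "play_rows", "body": {
  "plan": "1.7 0.08 -0.95 -0.02 0 0 0;1.7 0.25 -0.92 0 0 0 0;1.7 0.4 -0.86 0 0 0 0;1.7 0.55 -0.78 0 0 0 0;1.7 0.67 -0.67 0 0 0 0;1.7 0.78 -0.55 0 0 0 0;1.7 0.87 -0.4 0 0 0 0;1.7 0.92 -0.25 0 0 0 0;1.7 0.95 -0.08 0 0 0 0;1.7 0.95 0.08 0 0 0 0;1.7 0.92 0.25 0 0 0 0;1.7 0.86 0.4 0 0 0 0;1.7 0.78 0.55 0 0 0 0;1.7 0.67 0.67 0 0 0 0;1.7 0.55 0.78 0 0 0 0;1.7 0.4 0.87 0 0 0 0;1.7 0.25 0.93 0 0 0 0;1.7 0.08 0.95 0 0 0 0"
}}

```text
t: 21.72
ee_pos: [538.5, 107.2, 120.9]
orientation: [-3.133, 0.221, 0.0]
ft_force: [-5.3, 3.4, -3.8]
width: 18.0
```

{"method": "play_rows", "body": {
  "plan": "1.7 -0.11 0.95 0.01 0 0 0;1.7 -0.25 0.93 0 0 0 0;1.7 -0.4 0.87 0 0 0 0;1.7 -0.26 0.4 0 0 0 0;1.7 -0.29 0.38 0 0 0 0;1.7 -0.32 0.35 0 0 0 0;1.7 -0.35 0.32 0 0 0 0"
}}

```text
t: 22.6
ee_pos: [514.1, 69.1, 121.2]
orientation: [-3.132, 0.221, -0.004]
ft_force: [-0.4, 5.6, -5.3]
width: 18.0
```

{"method": "play_rows", "body": {
  "plan": "1.7 -0.39 0.28 0.02 0 0 0;1.7 -0.41 0.25 0 0 0 0;1.7 -0.43 0.22 0 0 0 0;1.7 0 0 0 0 0 0"
}}

```text
t: 23.1
ee_pos: [500.4, 62.7, 121.1]
orientation: [3.134, -0.221, 0.003]
ft_force: [1.7, 0.3, -1.9]
width: 18.8
```

```bash
cat > st.py <<'E'
from h import *
ax=np.array([-.141,-.99]); ay=np.array([.99,-.141]); S=np.array([485.,115.4])
o=get_obs(); print(o["t"],o["ee_pos"].round(1),o["ft_force"].round(1))
d=o["ee_pos"][:2]-S; d/=np.linalg.norm(d); f=o["ft_force"][:2]; tg=np.array([d[1],-d[0]])
print("ang",np.degrees(np.arctan2(d@ -ax if 0 else -(d@np.array([-.141,-.99]))*-1, d@ay)),"resist",-f@tg,"radial",f@d)
for n in ("wrist","top"):
    im=get_image(n); P=cloud(im); q=P[...,:2]-S; X=q@ax; Y=q@ay
    for a in (-20,20):
        m=(abs(Y-a)<8)&(X>110)&(X<262)&(P[...,2]<70)
        b=(X[m]//2*2).astype(int); z=P[...,2][m]; c=im["pixels"][m].mean(1)
        print(n,a," ".join(f"{k}:{np.median(z[b==k]):.0f}/{np.median(c[b==k]):.0f}" for k in np.unique(b) if k>=140))
E
python3 st.py
```

```text
23.1 [500.4  62.7 121.1] [ 1.7  0.3 -1.9]
ang 65.55086757681482 resist 1.704039838008645 radial 0.13650552724285872
wrist -20 140:13/163 142:20/140 144:26/182 146:27/209 148:27/209 150:27/208 152:27/209 154:27/208 156:27/204 158:27/202 160:45/117 162:61/198 164:61/210 166:61/209 168:61/204 170:61/201 172:61/197 174:60/170 176:59/118 178:57/58 180:57/49 182:56/67 184:52/97 186:52/119 188:52/122 190:52/122 192:53/121 194:52/122 196:52/120 198:52/120 200:52/120 202:52/121 204:52/119 206:52/120 208:52/120 210:52/120 212:52/120 214:52/117 216:52/119 218:52/118 220:52/118 222:52/117 224:51/96 230:49/30 232:50/29 234:55/33 242:50/81 244:55/83 246:58/137 248:58/138 250:58/137 252:58/133 254:58/130 256:58/133 258:58/133 260:58/122
wrist 20 140:13/160 142:22/121 144:26/138 146:27/142 148:27/144 150:27/142 152:27/142 154:27/144 156:27/140 158:27/140 160:46/93 162:61/137 164:61/141 166:61/141 168:61/137 170:61/136 172:61/135 174:61/130 176:58/91 178:57/51 180:57/46 182:56/73 184:52/106 186:52/121 188:53/117 190:55/119 192:57/121 194:58/122 196:59/123 198:61/128 200:61/127 202:61/128 204:62/130 2
[... 885 characters left out ...]
2:60/152 254:60/151 256:58/150 258:60/149 260:63/149
top 20 140:13/144 142:27/130 144:13/161 146:28/151 148:23/130 150:26/172 152:27/154 154:26/129 156:30/171 158:25/139 160:24/155 162:63/146 164:61/142 166:59/146 168:61/149 170:62/150 172:63/148 174:61/143 176:59/135 178:30/116 180:56/97 182:59/86 184:49/96 186:52/100 188:53/118 190:49/122 192:52/123 194:55/125 196:55/129 198:61/123 200:60/125 202:55/130 204:61/127 206:58/126 208:59/130 210:56/126 212:58/126 216:57/127 218:53/131 220:53/128 222:51/129 224:51/131 226:49/127 230:13/120 232:25/103 234:55/74 236:61/68 238:45/72 240:12/95 242:37/96 244:41/113 246:57/126 248:57/139 250:58/147 252:58/151 254:61/151 256:56/151 258:58/149 260:59/149
```

{"method": "play_rows", "body": {
  "plan": "1.7 -0.44 0.18 0 0 0 0;1.7 -0.46 0.14 0 0 0 0;1.7 -0.47 0.1 0 0 0 0;1.7 -0.48 0.06 0 0 0 0"
}}

```text
t: 23.7
ee_pos: [480.9, 60.3, 121.0]
orientation: [3.133, -0.22, 0.002]
ft_force: [3.7, -4.8, 1.0]
width: 18.3
```

{"method": "play_rows", "body": {
  "plan": "1.7 -0.29 0.04 0 0 0 0;1.7 -0.29 0.02 0 0 0 0;1.7 -0.29 -0.01 0 0 0 0"
}}

```text
t: 24.08
ee_pos: [472.0, 61.4, 120.8]
orientation: [3.133, -0.22, 0.0]
ft_force: [1.9, -4.9, 2.3]
width: 18.6
```

{"method": "play_rows", "body": {
  "plan": "1.7 -0.29 0 0 0 0 0;1.7 -0.29 -0.04 0 0 0 0"
}}

```text
t: 24.32
ee_pos: [466.3, 62.9, 120.8]
orientation: [3.134, -0.221, 0.0]
ft_force: [2.5, -4.5, 3.3]
width: 18.8
```

{"method": "play_rows", "body": {
  "plan": "1.7 -0.28 -0.05 -0.02 0 0 0;1.7 -0.28 -0.06 0 0 0 0"
}}

```text
t: 24.58
ee_pos: [460.8, 65.1, 120.8]
orientation: [-3.134, 0.221, 0.0]
ft_force: [2.3, -1.2, 0.2]
width: 18.4
```

```bash
cat > r.py <<'E'
from h import *
S=np.array([485.,115.4])
def rd():
    o=get_obs(); d=o["ee_pos"][:2]-S; r=np.linalg.norm(d); d/=r; f=o["ft_force"]; tg=np.array([d[1],-d[0]])
    th=np.degrees(np.arctan2(d@[-.141,-.99],d@[.99,-.141])); print(o["t"],"th %.1f r %.1f resist %.2f radial %.2f z %.2f"%(th,r,-f[:2]@tg,f[:2]@d,f[2]))
rd(); im=get_image("wrist"); rd()
ax=np.array([-.141,-.99]); ay=np.array([.99,-.141]); P=cloud(im); q=P[...,:2]-S; X=q@ax; Y=q@ay
m=(abs(Y+5)<27)&(X>170)&(X<262)&(P[...,2]<70); b=(X[m]).astype(int); z=P[...,2][m]; c=im["pixels"][m].mean(1)
print(" ".join(f"{k}:{np.median(z[b==k]):.0f}/{np.median(c[b==k]):.0f}" for k in np.unique(b) if 176<k<194 or 222<k<240))
E
python3 r.py
```

```text
24.575 th 107.5 r 55.8 resist 2.63 radial 0.11 z 0.21
24.625 th 107.9 r 55.9 resist 2.62 radial 0.70 z 1.74
177:61/136 178:61/132 179:60/116 180:59/107 181:57/86 182:57/64 183:57/44 184:57/43 185:56/51 186:56/65 188:52/95 189:52/112 190:53/110 191:53/110 192:55/111 193:56/119 223:52/120 224:52/119 225:52/121 226:52/120 227:52/116 228:51/104 229:51/82 230:51/35 231:52/33 232:52/32 233:55/34 234:55/36 235:55/42 236:54/52
```

{"method": "play_rows", "body": {
  "plan": "1.7 -0.275 -0.087 0 0 0 0;1.7 -0.27 -0.101 0 0 0 0"
}}

```text
t: 24.88
ee_pos: [455.8, 67.6, 120.8]
orientation: [-3.134, 0.221, -0.0]
ft_force: [2.6, 0.5, -0.4]
width: 18.2
```

```bash
python3 r.py
```

```text
24.875 th 113.3 r 56.0 resist 2.01 radial -1.77 z -0.39
24.925 th 113.7 r 56.0 resist 2.52 radial -1.10 z -0.03
177:61/135 178:61/134 179:61/126 180:60/105 181:58/73 182:57/75 183:57/46 184:57/42 185:57/45 186:56/63 187:55/70 189:52/106 190:52/114 191:53/116 192:55/107 193:55/114 223:52/121 224:52/121 225:52/120 226:52/120 227:52/118 228:51/109 229:51/96 230:55/31 231:53/33 232:52/31 233:55/33 234:55/37 235:55/42 236:54/54
```

{"method": "play_rows", "body": {
  "plan": "1.7 -0.264 -0.115 0 0 0 0;1.7 -0.257 -0.129 0 0 0 0"
}}

```text
t: 25.18
ee_pos: [451.1, 70.8, 120.8]
orientation: [-3.134, 0.221, -0.0]
ft_force: [4.0, -0.6, -1.6]
width: 18.4
```

```bash
python3 r.py
```

```text
25.175 th 119.1 r 56.1 resist 3.56 radial -1.89 z -1.56
25.225 th 119.5 r 56.1 resist 1.97 radial -2.95 z -1.03
177:61/135 178:61/134 179:61/131 180:60/119 181:60/97 182:57/66 183:57/60 184:57/42 185:57/41 186:57/53 187:56/70 189:53/100 190:52/111 191:53/115 192:53/102 193:55/111 223:53/120 224:52/120 225:52/123 226:52/123 227:52/124 228:52/118 229:51/107 230:52/39 231:53/32 232:52/31 233:55/32 234:55/33 235:55/47 236:55/59
```

{"method": "play_rows", "body": {
  "plan": "1.7 -0.247 -0.147 0 0 0 0;1.7 -0.24 -0.16 0 0 0 0"
}}

```text
t: 25.48
ee_pos: [446.6, 74.4, 120.9]
orientation: [-3.134, 0.221, -0.0]
ft_force: [3.8, 1.0, -3.3]
width: 18.6
```

```bash
python3 r.py
```

```text
25.475 th 125.0 r 56.2 resist 2.09 radial -3.27 z -3.27
25.525 th 125.3 r 56.2 resist 2.55 radial -2.74 z -1.71
177:61/136 178:61/134 179:61/133 180:61/123 181:60/95 182:59/88 183:57/58 184:56/45 185:57/41 186:57/45 187:56/64 188:56/78 190:53/102 191:52/115 192:53/107 193:55/103 223:52/121 224:53/172 225:52/120 226:52/125 227:52/172 228:52/126 229:51/117 230:51/91 231:53/30 232:53/30 233:55/31 234:55/33 235:55/41 236:54/56 237:53/69
```

{"method": "play_rows", "body": {
  "plan": "1.7 -0.22 -0.19 0.01 0 0 0;1.7 -0.225 -0.18 0 0 0 0"
}}

```text
t: 25.78
ee_pos: [442.6, 78.5, 120.8]
orientation: [3.134, -0.221, -0.0]
ft_force: [2.5, -1.2, 0.8]
width: 18.7
```

```bash
python3 r.py
```

```text
25.775 th 130.9 r 56.2 resist 2.57 radial -1.11 z 0.82
25.825 th 131.1 r 56.2 resist 3.14 radial -1.21 z 0.25
177:61/136 178:61/134 179:61/133 180:61/131 181:60/109 182:60/86 184:57/56 185:57/42 186:57/42 187:56/61 188:56/84 189:54/69 190:52/90 191:52/107 192:53/105 193:54/104 223:52/120 224:52/123 225:52/121 226:52/121 227:52/121 228:52/120 229:52/116 230:51/90 231:52/30 232:53/29 233:55/30 234:55/32 235:55/39 236:54/56 237:53/54
```

{"method": "play_rows", "body": {
  "plan": "1.7 -0.212 -0.195 0 0 0 0;1.7 -0.202 -0.206 0 0 0 0"
}}

```text
t: 26.08
ee_pos: [439.1, 83.0, 120.8]
orientation: [3.133, -0.221, -0.0]
ft_force: [3.2, -4.0, 1.1]
width: 18.5
```

```bash
python3 r.py
```

```text
26.075 th 136.7 r 56.2 resist 5.09 radial -0.35 z 1.12
26.125 th 137.0 r 56.2 resist 5.12 radial 0.78 z 0.73
177:61/136 178:61/135 179:61/133 180:61/131 181:60/119 182:60/96 183:58/92 184:57/65 185:57/46 186:57/42 187:57/55 188:56/83 190:53/102 191:52/103 192:53/104 193:55/101 223:52/118 224:52/120 225:52/120 226:52/119 227:52/119 228:52/118 229:52/109 230:51/95 231:53/26 232:53/27 233:55/26 234:55/30 235:55/36 236:54/54 237:53/56
```

Resistance has jumped from about 2.5 N to 5.1 N, which means roughly 25–30 N of clamping. I'll stop here, let go and retreat straight up.

{"method": "play_rows", "body": {
  "plan": "3.4 0 0 0 0 0 0;3.4 0 0 0 0 0 0;3.4 0 0 0 0 0 0;3.4 0 0 -1 0 0 0;3.4 0 0 -3 0 0 0;3.4 0 0 -5 0 0 0;3.4 -4 0 -3 0 0 0;3.4 0 0 0 0 0 0;3.4 0 0 0 0 0 0"
}}

```text
t: 27.25
ee_pos: [400.0, 88.8, 241.0]
orientation: [-3.134, 0.22, -0.002]
ft_force: [0.5, -0.4, -0.4]
width: 33.8
```

Run:
```python
from h import *
o=get_obs(); print(o["t"],o["ee_pos"],o["ft_force"],o["width"])
w=get_image("wrist"); t=get_image("top"); save(w,"w9.png"); pickle.dump((w,t,o),open("w9.pkl","wb"))
P=cloud(w); S=np.array([485.,115.4]); r=np.hypot(P[...,0]-S[0],P[...,1]-S[1]); px=w["pixels"].astype(int)
m=(r<22)&(P[...,2]>125)&(P[...,2]<145); print("hub",m.sum(),np.median(P[m],0),P[m].min(0),P[m].max(0))
m=(r>40)&(r<70)&(P[...,2]>140)&(P[...,2]<165); print("handle",m.sum(),np.median(P[m],0))
```

```text
27.25 [399.99242536  88.75966452 241.00963643] [ 0.52605162 -0.38181795 -0.35419795] 33.81534117847716
hub 907 [484.9506355  114.54519308 136.25468838] [467.68801004  97.90183018 125.03811043] [502.04882604 132.27515894 138.5517949 ]
handle 379 [442.30238548  82.28499033 154.3614803 ]
```

View pics/w9.png

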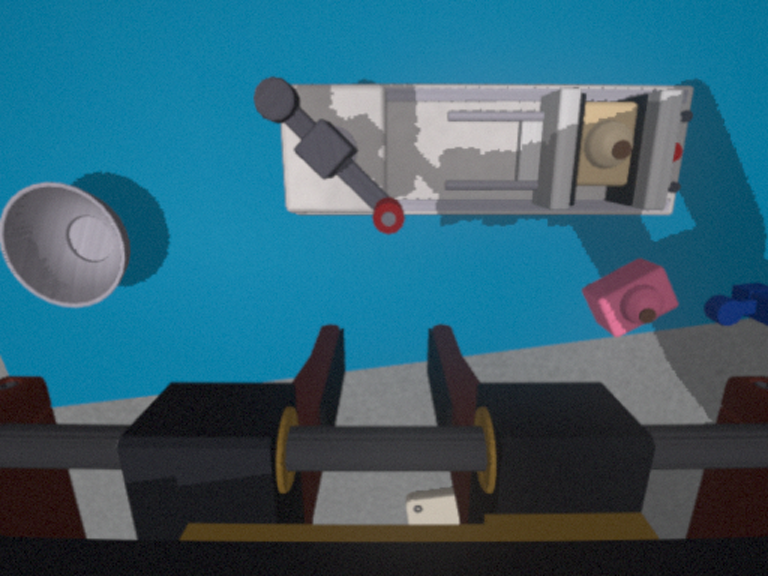

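The final view shows the block at (605,145) held between the sliding jaw's pad and the clamping plate. The crank's hub is at (325,150) with its top at 136.3 mm, so it is home, and the gripper is clear.

```bash
python3 -c "
from workcell import *
print(close_job())"
```

```text
the job is handed in; nothing more can be done
None
```

I fitted the steel crank onto the vise shaft and wound it clockwise about 2.35 turns until the block was gripped. Then I let go and handed the job in. It took about 27 s of the 72 s allowed.

**Stopping point:** The handle's resistance rose from about 2.5 N (idle readings 2.0 to 3.6 N) to 5.1 N within the last 6 degrees. I stopped there. That suggests a clamping force of about 25–30 N, but force noise makes it uncertain by several newtons either way. The clamping force was never measured directly.

**Last checks:**
- **Crank:** it is home on the shaft, with the hub top at 136.3 mm and the handle top at 154.4 mm, against 136 and 154 mm expected.
- **Block:** the last picture shows it between the jaw's pad and the clamping plate, with no visible gap. I did not measure whether it is tilted.
- **Gripper:** it touches nothing.
- **Bystanders:** the bowl looked untouched in the last picture. I did not re-measure the bottle or the instrument, but the arm never went near them.

**What went wrong or disagreed:**
- My first approach move had a sign error and went about 200 mm wide. It touched nothing, and I corrected it.
- The shaft position I first picked by eye in the top view was about 6 mm off. Depth measurements from the wrist and top cameras then agreed to about 3 mm.
- In the force readings I took, sideways and vertical loads on the handle while winding stayed under about 7 N, against the 20 N limit. I did not log force continuously.

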